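Index the vial carousel and start the reading

ROBOT

A 6-joint arm with a two-finger parallel gripper is mounted at the origin on the work surface. World frame = base frame: x ahead of the robot, y to its left, z up, the work surface at z = 0. Lengths are in m, angles in degrees, forces in N, time in s.
With the tool pointing down it reaches from about 0.3 to 0.75 m from the base axis. Payload 8.5 kg.
Tool frame: the origin (TCP) lies between the finger pads; the fingertips stand 17 mm ahead of it and the grasp point (between the pads) lies 2 mm behind it (env.tip_reach is the distance from the TCP to the fingertips, in m); z points along the fingers, y is the line along which they close (so a half turn about z gives the same grasp; the last joint's range is limited). The gripper opens to 85 mm and grips with 20 to 120 N. Pads are 22 mm wide; open, the fingers measure 114 mm over their backs; the gripper's body (76 mm by 85 mm) begins 54 mm behind the grasp point. The pads swing forward as they close: fully open they stand 13 mm farther back than shut.
Start: joints at [58.195, 21.807, 74.336, -0, 83.858, -12.336], TCP at [0.183, 0.519, 0.248] pointing down, gripper open.
Joint ranges: [-178.18, 178.18], [-50.72, 133.34], [12.68, 142.11], [-81.47, 261.47], [9.98, 163.14], [-165.26, 165.26]. Speed limits (degrees/s): [136.94, 136.94, 180, 180, 180, 180].

INTERFACE

Orientations are given as a 3x3 rotation matrix whose columns are the frame's x, y, z axes.
In Python, from rig import env, viewer gives the robot as it stands.
- The arm moves only by the tool move_arm, never from a script. Its argument "motion" is a list of rows, each a list of 2 entries, a list of its own where there are three numbers: the shift along the tool's x, y, z normalised to -1 to 1, where 1 is 50 mm, then the turn, a rotation vector about the tool's x, y, z normalised to -1 to 1, where 1 is 8 degrees. A call has 1 to 20 rows; each row shifts and turns the commanded pose from where the row before left it, along the tool's axes as they then stand; what a row does not reach is not made up. A row lasts 1/10 s, in which the tool goes at most 50 mm and 8.59 degrees, less where a joint would pass 70% of its speed; a pose out of reach is approached as far as the arm can. A call with a number of a shift or a turn outside -1 to 1 is refused whole. A call with a gripper value outside its range is refused whole. "claw" is the closure, from 0 (fully open) to 1 (shut), set as the call begins (left out, the last holds). The fingers move at their own pace and stop on an object; "force" is the grip in N (left out, the last holds). Time passes only in rows, so rows that do not move let the fingers close. It gives the time, the measured TCP pose, the force, the opening and the grip force at its end, in the units of the state.
- env.observe(): the state, without advancing time (a new reading comes with each control period).
- viewer.get_image(name): name is "side" or "top" or "wrist"; returns a dict with "frame" (480x640x3 uint8, red, green, blue), "depth" (480x640 float32, m along the optical axis (not along the pixel's ray), 0 where there is no reading), "fx", "fy", "cx", "cy" (pixels), "k1" (the pictures are not rectified: a ray, as slopes to the right and down, at radius r is drawn at 1 + k1 r^2 times it, then the intrinsics apply), "eye" and "attitude" of the camera in the world; the wrist camera has in their place "T_tool_cam" (4x4, takes a point from camera to tool coordinates, whose origin is the TCP and whose axes are the flange's). Camera axes: x right, y up, looking along -z (the intrinsics and any distortion apply to the point x, -y, -z); pixel columns grow to the right and rows downward; lengths in m; the calibration is good to about 2 mm. A picture is of the moment at which its call begins: read the wrist's pose just before it.
- env.close_job(): hands the job in; it is judged then, once.
The state is a dict: "time_s": time; "q": joint angles; "qvel": joint speeds; "joint_efforts": joint torques, N m; "position": TCP position; "tool_rot": TCP orientation; "ft_force": force on the tool from outside, world axes, zero at the start; "wrist_torque": the same for the moment, N m; "grip_width": finger opening in m; "gripper_force": force on a finger pad.
Only numpy, scipy, OpenCV 4.12 (cv2) and the standard library are available. Lean on these libraries where they do the work, as an engineer would, in place of code of your own. Each camera call takes 0.05 s, during which the arm holds its last target. There are 200 camera calls.

TASK

Gently push the vial carousel round by its arms with a finger until the green-capped vial stands squarely in front of the reader's probe, and leave it there; then press the green start button on the console and let it come back up. Grasp and lift nothing, keep your fingers off the vials, which all stay in their seats, and leave the other things on the bench where they are.

Things in the scene. Friction and masses are not known exactly. Their poses are not given: they have to be found in the camera images.
- carousel: Hand-turned vial carousel: aluminium disc, 154 mm diameter, 10 mm thick, that turns either way without stops about the vertical through its origin (centre of its underside, 22 mm above the bench). Four square seats lie 55 mm from the axis along its +x, +y, -x and -y, rims 49 mm above the bench.
- spoke_hub (a point): Point on the carousel's axis at its arms' height. Four level steel rods, 10 mm thick, axis 92 mm above the bench, run out between the seats at 45, 135, 225 and 315 degrees (from carousel x to y) to yellow balls, 18 mm, 135 mm from the axis. Stiff bearing: an arm takes 2 to 3 N of sideways push near its end and stays where left. Over 20 N of push or squeeze damages it.
- read_point (a point): The place in front of the reader's probe where the vial's axis must stand: 55 mm from the carousel's axis, 45 mm above the bench. It belongs to the fixed reader base.
- probe_nose (a point): Front end of the fixed probe: a black round nose, 20 mm thick, on a blue block (60 x 40 mm, top 55 mm above the bench, white line on top), pointing level at the carousel's axis. Nose and block lie 80 to 165 mm from the axis. The arms pass over them with 32 mm to spare.
- vial_green: Closed amber glass sample vial with a green cap, loose in one of the carousel's four seats: 27 mm diameter, 50 mm tall, about 30 g. Origin at the centre of its underside, z up. This is the one to be read.
- vial_red: Closed amber glass sample vial with a red cap, loose in one of the carousel's four seats: 27 mm diameter, 50 mm tall, about 30 g. Origin at the centre of its underside, z up.
- vial_blue: Closed amber glass sample vial with a blue cap, loose in one of the carousel's four seats: 27 mm diameter, 50 mm tall, about 30 g. Origin at the centre of its underside, z up.
- vial_white: Closed amber glass sample vial with a white cap, loose in one of the carousel's four seats: 27 mm diameter, 50 mm tall, about 30 g. Origin at the centre of its underside, z up.
- start_top (a point): Centre of the top face of the green round start button (30 mm diameter) in its black housing on the white console box (100 x 80 x 40 mm, fixed); it is pressed straight down.
- start (a joint): Travel of the start button in m: 0 up, 0.006 fully down (about 4 N); it counts as pressed beyond 0.004 and springs back when released.
- slide_case: Bystander: closed pale wooden case, 100 x 80 x 39 mm, loose. Origin at the centre of its underside.
- amber_jar: Bystander: amber jar with black lid, 60 mm diameter, 95 mm tall, loose. Origin under its centre.
- flask: Bystander: green glass flask with a slim neck and blue stopper, 66 mm diameter, 100 mm tall, loose. Origin under its centre.
- beaker: Bystander: clear beaker, 64 mm diameter, 80 mm tall, loose. Origin under its centre.
- cuvette_box: Bystander: blue box, 70 x 50 x 35 mm, loose. Origin under its centre.

How it is judged:
By the outcome, as a careful person would: the job done as asked, in the order asked, and still so for the second after the job is handed in, with the robot touching nothing.
It also fails if it takes over 54 s, if anything falls off the work surface, if the arm or the gripper's body presses on something with over 40 N, if the wrist force passes 120 N, or if a joint passes its speed limit or range.

## Working session

There is one attempt and no reset: what is moved stays moved. The work goes in short steps, Python scripts to look and compute and a tool call to move; the robot and the scene stay as the last step left them, time stands still between calls to the robot, and variables do not carry over. Pictures are saved under pics/ and viewed, at most 10 in all, crops included, and the job is handed in when it is done.

Besides the shell and the picture viewer there is one more tool, called by a JSON object that holds its "name" and its "arguments", one argument or row to a line. move_arm: Moves the arm, as the interface text tells. Scaled input: -1 to 1 covers 50 mm each way for a shift and 8 degrees each way for a turn. Its arguments: {"type":"object","properties":{"motion":{"type":"array","items":{"type":"array"}},"claw":{"type":"number"},"force":{"type":"number"}},"required":["motion"]}

```bash
mkdir -p pics; cat > h.py <<'E'
import numpy as np, cv2
from rig import env, viewer
def pts(im):
    h,w=im["depth"].shape
    u,v=np.meshgrid(np.arange(w),np.arange(h))
    xd=(u-im["cx"])/im["fx"]; yd=(v-im["cy"])/im["fy"]
    x,y=xd.copy(),yd.copy()
    for _ in range(8):
        s=1+im["k1"]*(x*x+y*y); x=xd/s; y=yd/s
    d=im["depth"]
    P=np.stack([x*d,-y*d,-d],-1)
    return P@np.array(im["attitude"]).T+np.array(im["eye"])
def save(im,n): cv2.imwrite("pics/"+n,im["frame"][:,:,::-1])
E
python3 - <<'E'
from h import *
s=env.observe(); print(s["time_s"],s["position"],s["tool_rot"],s["ft_force"])
for n in("top","side"):
    im=viewer.get_image(n); save(im,n+"0.png"); np.save(n+"P.npy",pts(im)); np.save(n+"F.npy",im["frame"]); print(im["eye"],im["attitude"],im["fx"],im["k1"])
E
```

```text
0.0 [0.18319292 0.51830912 0.2476843 ] [[-9.42817038e-01  3.33309834e-01 -7.66606857e-04]
 [ 3.33310582e-01  9.42816227e-01 -1.27213558e-03]
 [ 2.98754084e-04 -1.45490928e-03 -9.99998897e-01]] [-0.24293945 -0.25310304 -0.23531166]
[0.38907939 0.02153074 1.21362989] [[-0.02604243  0.99490336 -0.09741196]
 [-0.99962604 -0.0251045   0.01084201]
 [ 0.00834127  0.09765789  0.99518509]] 540.9152327769749 -0.11533696556061815
[0.2456242  0.81458005 0.76801377] [[-0.94662107  0.19576889 -0.25609197]
 [-0.32234254 -0.57972316  0.7483424 ]
 [-0.00196029  0.79094601  0.6118828 ]] 514.0971447697877 0.015332441803650735
```

View pics/top0.png

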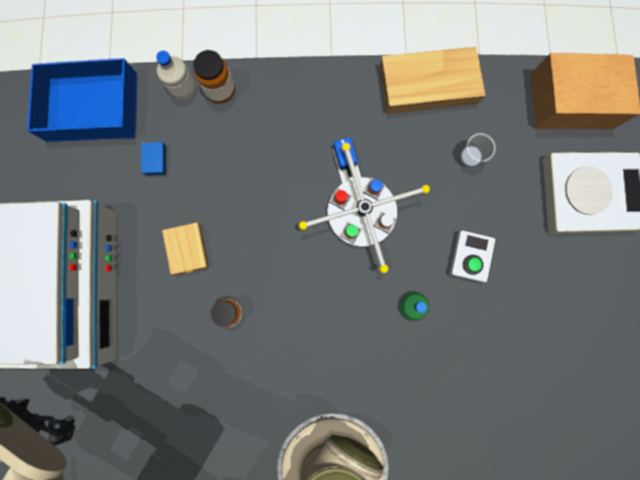

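View pics/side0.png

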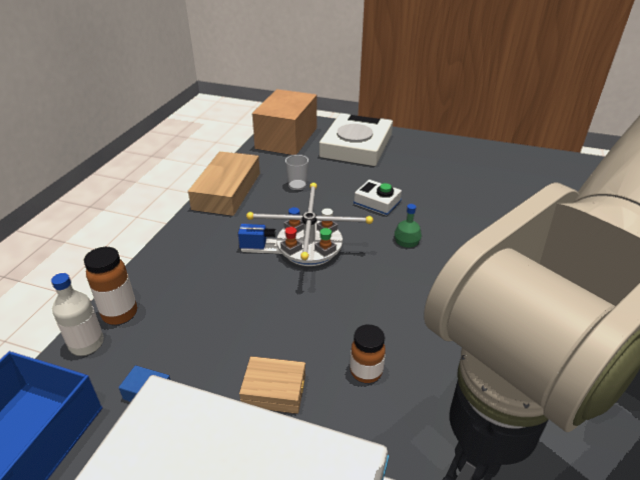

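```bash
cat > m.py <<'E'
from h import *
def blob(P,F,lo,hi,box):
    hsv=cv2.cvtColor(F,cv2.COLOR_RGB2HSV)
    m=cv2.inRange(hsv,lo,hi)
    k=np.zeros_like(m); x0,y0,x1,y1=box; k[y0:y1,x0:x1]=255
    n,l,st,c=cv2.connectedComponentsWithStats(m&k)
    return [(st[i,4],c[i].round(1),np.median(P[l==i],0).round(4),P[l==i][:,2].max().round(4)) for i in range(1,n) if st[i,4]>=12]
if __name__=="__main__":
    B={"top":(290,120,500,330),"side":(180,150,440,280)}
    for n in B:
        P=np.load(n+"P.npy");F=np.load(n+"F.npy");print(n)
        for c,lo,hi in [("yel",(22,150,120),(33,255,255)),("grn",(45,120,60),(85,255,255)),("red",(0,190,120),(5,255,255)),("blu",(100,150,60),(125,255,255))]:
            for b in blob(P,F,lo,hi,B[n]): print(c,*b)
    P=np.load("topP.npy")
    for u,v in [(365,207),(386,219),(346,160),(470,240),(470,150),(480,150),(227,312),(185,248)]: print(u,v,P[v,u].round(4))
E
python3 m.py
```

```text
top
yel 31 [345.4 146.4] [ 0.6974 -0.0438  0.099 ] 0.1043
yel 50 [425.5 188.4] [ 0.6034 -0.2105  0.098 ] 0.1041
yel 54 [302.3 225. ] [0.5316 0.0505 0.0975] 0.1026
yel 53 [383.6 268.5] [ 0.4378 -0.1165  0.0977] 0.1041
grn 118 [351.4 230.5] [ 0.5188 -0.0519  0.0841] 1.2136
grn 169 [474.3 264. ] [ 0.4428 -0.3178  0.0608] 1.2136
grn 485 [412.3 305.8] [ 0.359  -0.1798  0.0444] 1.2136
red 97 [340.7 196.1] [ 0.5935 -0.0326  0.0842] 0.0898
blu 104 [351.7 149.4] [ 0.7002 -0.0618  0.0543] 0.0599
blu 204 [339.8 154.1] [ 0.6915 -0.0346  0.0537] 1.2136
blu 112 [375.8 185. ] [ 0.6156 -0.108   0.084 ] 0.0885
blu 90 [420.3 306.6] [ 0.3558 -0.1888  0.0994] 1.2136
side
yel 16 [313.  184.5] [ 0.5994 -0.2072  0.0964] 0.768
yel 33 [249.6 215.4] [ 0.6947 -0.0386  0.0945] 0.0993
yel 35 [369.1 219.3] [ 0.4333 -0.1098  0.0943] 0.1004
yel 36 [304.1 255.6] [0.5286 0.0558 0.0941] 0.0998
grn 84 [385.3 187.4] [ 0.4394 -0.3104  0.0577] 0.0623
grn 103 [325.2 233.5] [ 0.5171 -0.0461  0.0814] 0.768
red 59 [290.6 230.3] [ 0.592  -0.0305  0.0826] 0.768
blu 68 [410.9 208.4] [ 0.3532 -0.1822  0.0958] 0.0998
blu 58 [293.6 210.6] [ 0.6136 -0.105   0.082 ] 0.768
blu 61 [252.2 225.3] [ 0.7013 -0.0566  0.0525] 0.0562
blu 462 [251.3 238.3] [ 0.6903 -0.0281  0.0384] 0.0564
365 207 [ 0.5664 -0.0816  0.0982]
386 219 [ 0.5423 -0.1268  0.0817]
346 160 [ 0.6784 -0.0476  0.0551]
470 240 [ 0.4971 -0.3174  0.038 ]
470 150 [ 0.7097 -0.3395  0.0041]
480 150 [ 0.7075 -0.3609  0.0112]
227 312 [0.3557 0.2095 0.0947]
185 248 [0.4954 0.3104 0.037 ]
```

{"name": "move_arm", "arguments": {
  "motion": [
    [[-0.48,-0.52,0],[0,0,0]],
    [[-0.48,-0.52,0],[0,0,0]],
    [[-0.48,-0.52,0],[0,0,0]],
    [[-0.48,-0.52,0],[0,0,0]],
    [[-0.48,-0.52,0],[0,0,0]],
    [[-0.48,-0.52,0],[0,0,0]],
    [[-0.48,-0.52,0],[0,0,0]],
    [[-0.48,-0.52,0],[0,0,0]],
    [[-0.48,-0.52,0],[0,0,0]],
    [[-0.48,-0.52,0],[0,0,0]],
    [[-0.48,-0.52,0],[0,0,0]],
    [[-0.48,-0.52,0],[0,0,0]],
    [[-0.48,-0.52,0],[0,0,0]],
    [[-0.48,-0.52,0],[0,0,0]],
    [[-0.48,-0.52,0],[0,0,0]],
    [[-0.48,-0.52,0],[0,0,0]],
    [[-0.48,-0.52,0],[0,0,0]],
    [[-0.48,-0.52,0],[0,0,0]],
    [[-0.48,-0.52,0],[0,0,0]],
    [[-0.48,-0.52,0],[0,0,0]]
  ],
  "claw": 1
}}

```text
time_s: 2.1
position: [0.4628, -0.1331, 0.2481]
tool_rot: [[-0.943, 0.334, -0.001], [0.334, 0.943, 0.0], [0.001, 0.0, -1.0]]
ft_force: [0.8, 0.9, -0.1]
grip_width: 0.0
gripper_force: 0.0
```

{"name": "move_arm", "arguments": {
  "motion": [
    [[0,0,0],[0,0,0.98]],
    [[0,0,0],[0,0,0.98]],
    [[0,0,0],[0,0,0.98]],
    [[0,0,0],[0,0,0.98]],
    [[0,0,0],[0,0,0.98]],
    [[0,0,0],[0,0,0.98]],
    [[0,0,0],[0,0,0.98]],
    [[0,0,0],[0,0,0]],
    [[0,0,0],[0,0,0]]
  ]
}}

```text
time_s: 3.0
position: [0.4625, -0.1316, 0.2481]
tool_rot: [[-0.273, 0.962, -0.0], [0.962, 0.273, 0.0], [0.0, -0.0, -1.0]]
ft_force: [-0.2, -0.6, 0.1]
grip_width: 0.0003
gripper_force: 0.0
```

```bash
cat >> h.py <<'E'
def wrist():
    s=env.observe(); im=viewer.get_image("wrist"); T=np.array(im["T_tool_cam"])
    R=np.array(s["tool_rot"]); im["attitude"]=R@T[:3,:3]; im["eye"]=R@T[:3,3]+np.array(s["position"])
    return s,im
E
python3 - <<'E'
from h import *
s,im=wrist(); save(im,"w1.png"); np.save("wP.npy",pts(im)); np.save("wF.npy",im["frame"])
print(s["time_s"],s["position"],s["q"],s["grip_width"],im["eye"]); print(np.array(s["tool_rot"]).round(3))
E
```

```text
3.0 [ 0.46245859 -0.13164917  0.24813156] [-3.00343291e+01  1.48783755e+01  8.48089976e+01 -6.89639702e-04
  8.03413886e+01 -4.58965204e+01] 0.00027099357261756857 [ 0.44319224 -0.06751979  0.37398482]
[[-0.273  0.962 -0.   ]
 [ 0.962  0.273  0.   ]
 [ 0.    -0.    -1.   ]]
```

View pics/w1.png

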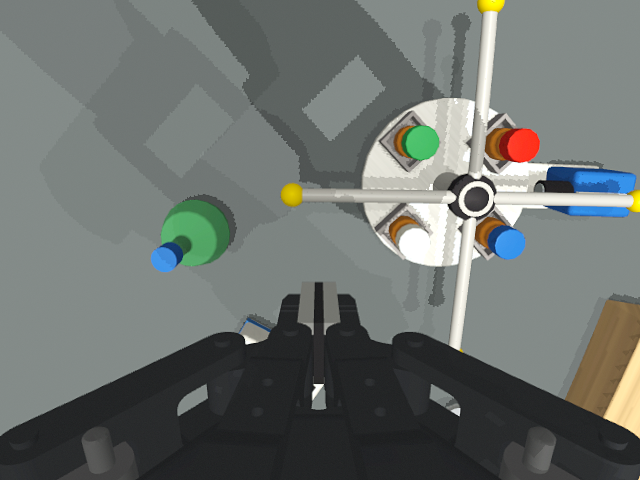

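```bash
python3 - <<'E'
from m import *
P=np.load("wP.npy");F=np.load("wF.npy")
for c,lo,hi in [("yel",(22,150,120),(33,255,255)),("grn",(45,120,60),(85,255,255)),("red",(0,190,120),(5,255,255)),("blu",(100,150,60),(125,255,255))]:
    for b in blob(P,F,lo,hi,(130,0,640,360)): print(c,*b)
for u,v in [(459,215),(472,199),(340,195),(400,196),(487,60),(480,120),(462,290),(560,200),(540,187)]: print(u,v,P[v,u].round(4))
E
```

```text
yel 291 [489.8   5. ] [0.5295 0.0457 0.0982] 0.374
yel 413 [291.5 194.4] [ 0.4366 -0.1147  0.099 ] 0.374
yel 182 [635.1 200.9] [ 0.6919 -0.0455  0.0973] 0.1011
grn 1012 [420.  142.2] [ 0.5175 -0.053   0.0851] 0.374
grn 3189 [196.8 231. ] [ 0.363  -0.1782  0.0447] 0.374
red 1074 [519.2 144.8] [ 0.5908 -0.0329  0.085 ] 0.374
blu 1700 [593.5 179.1] [ 0.6842 -0.036   0.0548] 0.374
blu 662 [591.5 210.6] [ 0.6933 -0.0623  0.055 ] 0.374
blu 947 [506.2 241.9] [ 0.611  -0.1064  0.0849] 0.374
blu 692 [166.5 256.7] [ 0.3563 -0.1871  0.0998] 0.374
blu 68 [257.4 324.3] [ 0.4343 -0.2738  0.0088] 0.0127
459 215 [ 0.5608 -0.0954  0.0964]
472 199 [ 0.5637 -0.081   0.1013]
340 195 [ 0.4707 -0.1056  0.0967]
400 196 [ 0.5132 -0.0941  0.0969]
487 60 [0.5411 0.0124 0.0963]
480 120 [ 0.5504 -0.0268  0.0971]
462 290 [ 0.5852 -0.151   0.0974]
560 200 [ 0.6312 -0.0626  0.0976]
540 187 [ 0.6423 -0.0564  0.0478]
```

{"name": "move_arm", "arguments": {
  "motion": [
    [[0,0,0.39],[0,0,0]],
    [[0,0,0.39],[0,0,0]],
    [[0,0,0.39],[0,0,0]],
    [[0,0,0.39],[0,0,0]],
    [[0,0,0.39],[0,0,0]],
    [[0,0,0.39],[0,0,0]],
    [[0,0,0.39],[0,0,0]],
    [[0,0,0.39],[0,0,0]],
    [[0,0,0],[0,0,0]],
    [[0.04,0,0],[0,0,0]],
    [[0.04,0,0],[0,0,0]],
    [[0.04,0,0],[0,0,0]],
    [[0.04,0,0],[0,0,0]],
    [[0,0,0],[0,0,0]]
  ]
}}

```text
time_s: 4.45
position: [0.4607, -0.1241, 0.0929]
tool_rot: [[-0.27, 0.963, 0.001], [0.963, 0.27, -0.001], [-0.001, 0.001, -1.0]]
ft_force: [0.8, -1.5, 0.4]
grip_width: 0.0
gripper_force: 0.6
```

{"name": "move_arm", "arguments": {
  "motion": [
    [[0.12,-0.014,0],[0,0,0.375]],
    [[0.12,-0.014,0],[0,0,0.375]],
    [[0.12,-0.014,0],[0,0,0.375]],
    [[0.12,-0.014,0],[0,0,0.375]],
    [[0.12,-0.014,0],[0,0,0.375]],
    [[0.12,-0.014,0],[0,0,0.375]],
    [[0.12,-0.014,0],[0,0,0.375]],
    [[0.12,-0.014,0],[0,0,0.375]],
    [[0.12,-0.014,0],[0,0,0.375]],
    [[0.12,-0.014,0],[0,0,0.375]],
    [[0,0,0],[0,0,0]]
  ]
}}

```text
time_s: 5.55
position: [0.4513, -0.0646, 0.0925]
tool_rot: [[0.248, 0.969, 0.0], [0.969, -0.248, -0.0], [0.0, 0.0, -1.0]]
ft_force: [-0.2, -0.9, -0.5]
grip_width: 0.0
gripper_force: 0.0
```

```bash
cat > c.py <<'E'
from m import *
s=env.observe(); im=viewer.get_image("top"); P=pts(im)
print(s["time_s"],s["position"],s["ft_force"],s["q"][5])
C=np.array([.5676,-.0801])
for c,lo,hi in [("yel",(22,150,120),(33,255,255)),("grn",(45,120,60),(85,255,255)),("blu",(100,150,60),(125,255,255)),("red",(0,190,120),(5,255,255))]:
    for b in blob(P,im["frame"],lo,hi,(290,120,440,280)):
        d=b[2][:2]-C; print(c,b[0],b[1],b[2],"r %.3f az %.1f"%(np.hypot(*d),np.degrees(np.arctan2(d[1],d[0]))))
p=np.array(s["position"])[:2]-np.array([.565,-.0795]); R=np.array(s["tool_rot"])
print("tool p in tool frame",p@R[:2,:2],"x az",np.degrees(np.arctan2(R[1,0],R[0,0])))
E
python3 c.py
```

```text
5.55 [ 0.45134266 -0.06462545  0.09251074] [-0.19463135 -0.8747277  -0.47859463] -8.75569728262248
yel 51 [379.1 145.4] [ 0.6987 -0.1183  0.0962] r 0.137 az -16.2
yel 51 [301.5 191.5] [0.6035 0.0493 0.0975] r 0.134 az 74.5
yel 50 [427.1 222.3] [ 0.5312 -0.2104  0.099 ] r 0.135 az -105.6
grn 61 [339.7 219.5] [ 0.5437 -0.0272  0.0847] r 0.058 az 114.3
blu 184 [350.8 150.6] [ 0.6996 -0.0588  0.054 ] r 0.134 az 9.2
blu 217 [340.1 154. ] [ 0.6931 -0.035   0.0538] r 0.133 az 19.8
blu 111 [385.9 194.5] [ 0.5947 -0.1283  0.0846] r 0.055 az -60.7
red 91 [350.1 186.3] [ 0.6139 -0.0527  0.0843] r 0.054 az 30.6
tool p in tool frame [-0.01373044 -0.11380121] x az 75.66432300402963
```

{"name": "move_arm", "arguments": {
  "motion": [
    [[0.12,-0.014,0],[0,0,0.375]],
    [[0.12,-0.014,0],[0,0,0.375]],
    [[0.12,-0.014,0],[0,0,0.375]],
    [[0.12,-0.014,0],[0,0,0.375]],
    [[0.12,-0.014,0],[0,0,0.375]],
    [[0.12,-0.014,0],[0,0,0.375]],
    [[0.12,-0.014,0],[0,0,0.375]],
    [[0.12,-0.014,0],[0,0,0.375]],
    [[0.12,-0.014,0],[0,0,0.375]],
    [[0.12,-0.014,0],[0,0,0.375]],
    [[0.12,-0.014,0],[0,0,0.375]],
    [[0.12,-0.014,0],[0,0,0.375]],
    [[0.12,-0.014,0],[0,0,0.375]],
    [[0.12,-0.014,0],[0,0,0.375]],
    [[0.12,-0.014,0],[0,0,0.375]],
    [[0,0,0],[0,0,0]]
  ]
}}

```text
time_s: 7.2
position: [0.4937, 0.0125, 0.0922]
tool_rot: [[0.86, 0.511, -0.0], [0.511, -0.86, 0.0], [-0.0, -0.0, -1.0]]
ft_force: [0.4, -1.1, 0.6]
grip_width: 0.0005
gripper_force: 0.0
```

```bash
python3 c.py; python3 - <<'E'
from h import *
im=viewer.get_image("top"); P=pts(im)
F=im["frame"][130:180,320:370]
cv2.imwrite("pics/probe.png",cv2.resize(im["frame"][120:280,285:445,::-1],(640,640)[:2] if 0 else (600,600),interpolation=cv2.INTER_CUBIC))
h=cv2.cvtColor(im["frame"],cv2.COLOR_RGB2HSV)
m=(P[...,2]>.045)&(P[...,2]<.062)&(P[...,0]>.66)&(P[...,0]<.76)&(abs(P[...,1]+.045)<.06)
C=np.array([.5676,-.0801])
for nm,mm in(("block",m),("white",m&(h[...,1]<110)&(h[...,2]>110))):
    q=P[mm][:,:2]; print(nm,len(q),q.mean(0)); d=q.mean(0)-C; print(np.degrees(np.arctan2(d[1],d[0])))
    w,v=np.linalg.eigh(np.cov(q.T)); print(np.sqrt(w),np.degrees(np.arctan2(v[1],v[0])))
E
```

```text
7.2 [0.49370718 0.01252424 0.09220027] [ 0.36709342 -1.12792775  0.55725137] 46.97182343494112
yel 49 [329.8 153. ] [ 0.6837 -0.0115  0.098 ] r 0.135 az 30.6
yel 47 [418.1 172.9] [ 0.6378 -0.1967  0.0981] r 0.136 az -58.9
yel 53 [399.7 261.2] [ 0.4515 -0.1502  0.0971] r 0.136 az -148.9
grn 96 [338.6 201.5] [ 0.5814 -0.028   0.084 ] r 0.054 az 75.2
blu 183 [350.8 150.6] [ 0.6991 -0.059   0.0543] r 0.133 az 9.1
blu 201 [340.  153.1] [ 0.6953 -0.035   0.0538] r 0.135 az 19.5
blu 97 [388.9 213.4] [ 0.5543 -0.1332  0.0843] r 0.055 az -104.1
red 101 [369.  182.9] [ 0.6202 -0.0933  0.0842] r 0.054 az -14.1
tool p in tool frame [-0.01429548 -0.11552819] x az 30.7116497969857
block 524 [ 0.69550099 -0.04764428]
14.238640931347007
[0.011197   0.01896145] [ -73.5798523 -163.5798523]
white 83 [ 0.69779615 -0.04678214]
14.354236001256076
[0.00385252 0.01841127] [ -75.1590142 -165.1590142]
```

View pics/probe.png

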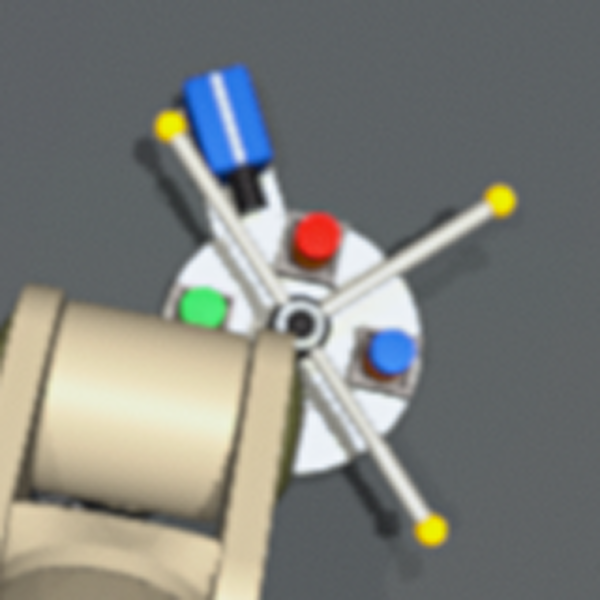

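{"name": "move_arm", "arguments": {
  "motion": [
    [[0.12,-0.014,0],[0,0,0.375]],
    [[0.12,-0.014,0],[0,0,0.375]],
    [[0.12,-0.014,0],[0,0,0.375]],
    [[0.12,-0.014,0],[0,0,0.375]],
    [[0.12,-0.014,0],[0,0,0.375]],
    [[0.12,-0.014,0],[0,0,0.375]],
    [[0.12,-0.014,0],[0,0,0.375]],
    [[0.12,-0.014,0],[0,0,0.375]],
    [[0.12,-0.014,0],[0,0,0.375]],
    [[0.12,-0.014,0],[0,0,0.375]],
    [[0.12,-0.014,0],[0,0,0.375]],
    [[0.12,-0.014,0],[0,0,0.375]],
    [[0.12,-0.014,0],[0,0,0.375]],
    [[0.12,-0.014,0],[0,0,0.375]],
    [[0.12,-0.014,0],[0,0,0.375]],
    [[0.12,-0.014,0],[0,0,0.375]],
    [[0.12,-0.014,0],[0,0,0.375]],
    [[0,0,0],[0,0,0]]
  ]
}}

```text
time_s: 9.1
position: [0.5903, 0.0352, 0.0921]
tool_rot: [[0.938, -0.347, -0.001], [-0.347, -0.938, 0.0], [-0.001, -0.0, -1.0]]
ft_force: [-0.4, -0.0, -0.1]
grip_width: -0.0001
gripper_force: 0.0
```

```bash
python3 c.py; python3 - <<'E'
from h import *
s,im=wrist(); save(im,"w2.png"); np.save("wP.npy",pts(im)); np.save("wF.npy",im["frame"])
E
```

```text
9.1 [0.59031238 0.03521371 0.09207371] [-0.44888579 -0.04515722 -0.08866438] 102.23599563393638
yel 48 [382.9 146.4] [ 0.6964 -0.1266  0.0969] r 0.137 az -19.9
yel 50 [426.1 225.9] [ 0.5234 -0.2081  0.0974] r 0.135 az -109.1
yel 55 [345.3 268.4] [ 0.4399 -0.0361  0.0976] r 0.135 az 161.0
grn 105 [351.8 185.5] [ 0.6143 -0.0568  0.0846] r 0.052 az 26.5
blu 190 [350.7 150.9] [ 0.6985 -0.0587  0.0543] r 0.133 az 9.3
blu 50 [337.4 143.6] [ 0.7158 -0.0301  0.0547] r 0.156 az 18.6
blu 103 [375.9 230.6] [ 0.5174 -0.1042  0.0849] r 0.056 az -154.4
red 100 [386.4 196.2] [ 0.5908 -0.1294  0.0842] r 0.054 az -64.8
tool p in tool frame [-0.0160559  -0.11637078] x az -20.298930118689434
```

View pics/w2.png

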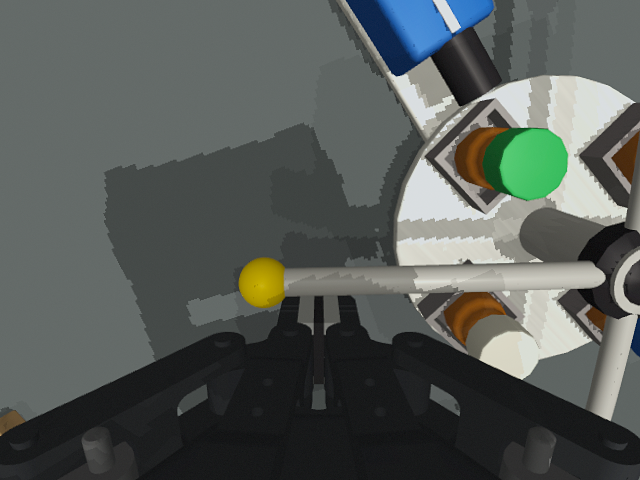

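{"name": "move_arm", "arguments": {
  "motion": [
    [[0.12,-0.014,0],[0,0,0.375]],
    [[0.12,-0.014,0],[0,0,0.375]],
    [[0.08,-0.01,0],[0,0,0.25]],
    [[0,0,0],[0,0,0]],
    [[-0.1,0,0],[0,0,0]],
    [[-0.1,0,0],[0,0,0]],
    [[0,-0.1,-0.6],[0,0,0]],
    [[0,-0.1,-0.8],[0,0,0]],
    [[0,-0.1,-0.8],[0,0,0]],
    [[0,-0.1,-0.8],[0,0,0]],
    [[0,0,0],[0,0,0]],
    [[0,0,0],[0,0,0]]
  ]
}}

```text
time_s: 10.4
position: [0.6061, 0.0534, 0.2427]
tool_rot: [[0.881, -0.474, 0.001], [-0.474, -0.881, -0.0], [0.001, -0.0, -1.0]]
ft_force: [0.1, 0.6, -0.5]
grip_width: 0.0
gripper_force: 0.0
```

```bash
python3 c.py; python3 - <<'E'
from h import *
s,im=wrist(); save(im,"w3.png"); np.save("wP.npy",pts(im)); np.save("wF.npy",im["frame"])
E
```

```text
10.4 [0.60610425 0.05341132 0.2427485 ] [ 0.09088036  0.63119383 -0.45746313] 112.20024990899712
yel 46 [390.8 149.5] [ 0.6892 -0.1418  0.0969] r 0.136 az -26.9
yel 52 [423.1 234.1] [ 0.5065 -0.201   0.0972] r 0.135 az -116.8
yel 58 [336.9 264.9] [ 0.4468 -0.0196  0.0972] r 0.135 az 153.4
grn 112 [354.7 184.1] [ 0.6188 -0.0633  0.0836] r 0.054 az 18.2
blu 182 [350.8 150.6] [ 0.6992 -0.0589  0.0542] r 0.133 az 9.2
blu 119 [342.2 159.6] [ 0.6762 -0.0393  0.0536] r 0.116 az 20.6
blu 100 [372.5 231.9] [ 0.5151 -0.0969  0.0844] r 0.055 az -162.3
red 99 [387.8 199.5] [ 0.5837 -0.1324  0.0846] r 0.055 az -72.9
tool p in tool frame [-0.02681036 -0.13651441] x az -28.295823631387975
```

View pics/w3.png

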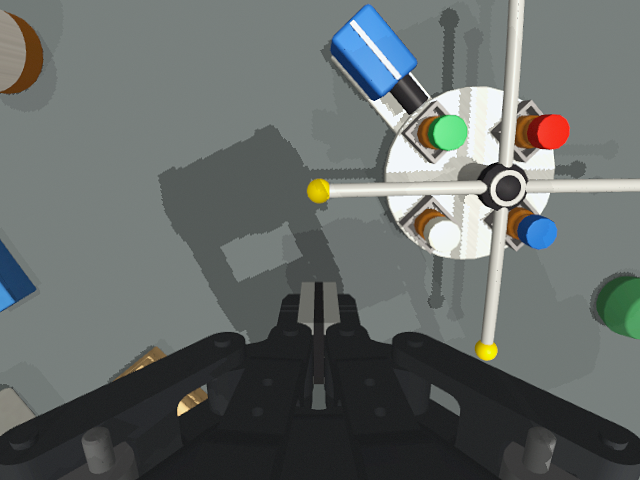

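```bash
cat > a.py <<'E'
from m import *
P=np.load("wP.npy");F=np.load("wF.npy");h=cv2.cvtColor(F,cv2.COLOR_RGB2HSV)
D=lambda d:np.degrees(np.arctan2(d[1],d[0]))
def line(q):
    q=q[:,:2].astype(np.float32)
    vx,vy,x,y=cv2.fitLine(q,cv2.DIST_HUBER,0,.001,.001).ravel(); return np.array([x,y]),np.degrees(np.arctan2(vy,vx))%180
U,V=np.meshgrid(np.arange(640),np.arange(480))
C0=np.array([.5655,-.0795]); X=P[...,:2]-C0; r=np.hypot(X[...,0],X[...,1]); az=np.degrees(np.arctan2(X[...,1],X[...,0]))
ok=(V<400)
rod=ok&(P[...,2]>.087)&(P[...,2]<.102)&(r>.03)&(r<.122)
L=[]
for a in (-28,62,152,-118):
    m=rod&(abs((az-a+180)%360-180)<8)
    if m.sum()>200: c,t=line(P[m]); L.append((c,t)); print("rod",a,m.sum(),c,round(t,2))
# centre: least squares of rod lines
A=np.array([[-np.sin(np.radians(t)),np.cos(np.radians(t))] for c,t in L]); b=[A[i]@L[i][0] for i in range(len(L))]
C=np.linalg.lstsq(A,np.array(b),rcond=None)[0]; print("C",C)
top=ok&(abs(P[...,2]-.0545)<.004)&(r>.09)&(r<.18)&(abs(az-15)<20)
wl=top&(h[...,1]<110)&(h[...,2]>130)
c,t=line(P[wl]); print("white",wl.sum(),c,"dir",t,"az from C",D(c-C))
bl=top&(h[...,1]>150)&(h[...,0]>100)&(h[...,0]<125); print("blue az",D(P[bl][:,:2].mean(0)-C),bl.sum())
g=ok&cv2.inRange(h,(45,120,60),(85,255,255)).astype(bool)&(r<.09)&(P[...,2]>.08)&(P[...,2]<.09)
q=P[g][:,:2]; (cx,cy),rad=cv2.minEnclosingCircle(q.astype(np.float32)); gc=np.array([cx,cy]);print("green",gc,rad,"r",np.linalg.norm(gc-C),"az",D(gc-C),D(q.mean(0)-C))
E
python3 a.py
```

```text
rod -28 2117 [ 0.6411921  -0.11527097] 153.43
rod 62 1746 [ 0.6019039  -0.01195549] 63.28
rod 152 1511 [ 0.4964362  -0.04210664] 152.67
rod -118 1156 [ 0.53603244 -0.14268471] 64.41
C [ 0.5675148  -0.07864462]
white 500 [ 0.6949946  -0.04676086] dir 14.637641 az from C 14.042077
blue az 14.325892577560568 3487
green [ 0.61971301 -0.06245574] 0.013075968250632286 r 0.054651031576396746 az 17.23087706300239 17.511743587933562
```

{"name": "move_arm", "arguments": {
  "motion": [
    [[0,0.1,0.8],[0,0,0]],
    [[0,0.1,0.8],[0,0,0]],
    [[0,0.1,0.8],[0,0,0]],
    [[0,0.1,0.6],[0,0,0]],
    [[0.1,0,0],[0,0,0]],
    [[0.1,0,0],[0,0,0]],
    [[0.053,-0.006,0],[0,0,0.163]],
    [[0.053,-0.006,0],[0,0,0.163]],
    [[0.053,-0.006,0],[0,0,0.163]],
    [[0,0,0],[0,0,0]],
    [[-0.1,0,0],[0,0,0]],
    [[-0.1,0,0],[0,0,0]],
    [[0,-0.1,-0.6],[0,0,0]],
    [[0,-0.1,-0.8],[0,0,0]],
    [[0,-0.1,-0.8],[0,0,0]],
    [[0,-0.1,-0.8],[0,0,0]],
    [[0,0,0],[0,0,0]],
    [[0,0,0],[0,0,0]]
  ]
}}

```text
time_s: 12.3
position: [0.6151, 0.0502, 0.2428]
tool_rot: [[0.846, -0.533, 0.001], [-0.533, -0.846, -0.0], [0.001, -0.001, -1.0]]
ft_force: [-0.7, -0.2, -0.9]
grip_width: -0.0001
gripper_force: 0.0
```

```bash
python3 c.py; sed -i 's/(-28,62,152,-118)/(-31,59,149,-121)/' a.py; python3 - <<'E'
from h import *
s,im=wrist(); save(im,"w4.png"); np.save("wP.npy",pts(im)); np.save("wF.npy",im["frame"])
E
python3 a.py
```

```text
12.3 [0.61514102 0.05019629 0.24281152] [-0.65116175 -0.15556367 -0.93606962] 115.92965666181966
yel 46 [395.4 151.7] [ 0.6845 -0.151   0.0972] r 0.137 az -31.2
yel 52 [420.8 238.3] [ 0.4974 -0.196   0.0984] r 0.136 az -121.2
yel 56 [332.7 262.7] [ 0.4513 -0.0113  0.0977] r 0.135 az 149.4
grn 113 [356.5 183.5] [ 0.62   -0.067   0.0841] r 0.054 az 14.0
blu 185 [350.6 150.4] [ 0.6995 -0.0588  0.0543] r 0.134 az 9.2
blu 122 [342.  159.7] [ 0.6772 -0.0391  0.0532] r 0.117 az 20.5
blu 103 [370.8 232.4] [ 0.5148 -0.0935  0.0843] r 0.054 az -165.8
red 98 [388.4 201.3] [ 0.58   -0.1328  0.0833] r 0.054 az -76.8
tool p in tool frame [-0.02677069 -0.13644991] x az -32.236793063514035
rod -31 2138 [ 0.6251814  -0.11272932] 148.53
rod 59 1726 [ 0.60723627 -0.0140702 ] 58.79
rod 149 1501 [ 0.5029702  -0.03989724] 148.8
rod -121 1200 [ 0.53184885 -0.13977356] 59.71
C [ 0.5679341  -0.07847269]
white 487 [ 0.69818974 -0.04577821] dir 14.220824 az from C 14.090283
blue az 14.169990472400466 3448
green [ 0.62050325 -0.06648496] 0.013148784637451172 r 0.05391865465802055 az 12.845918107228789 13.117033957259725
```

{"name": "move_arm", "arguments": {
  "motion": [
    [[0.07,0.574,0],[0,0,0]],
    [[0.07,0.574,0],[0,0,0]],
    [[0.07,0.574,0],[0,0,0]],
    [[0.07,0.574,0],[0,0,0]],
    [[0.07,0.574,0],[0,0,0]],
    [[0.07,0.574,0],[0,0,0]],
    [[0.07,0.574,0],[0,0,0]],
    [[0.07,0.574,0],[0,0,0]],
    [[0.07,0.574,0],[0,0,0]],
    [[0.07,0.574,0],[0,0,0]],
    [[0.07,0.574,0],[0,0,0]],
    [[0.07,0.574,0],[0,0,0]],
    [[0.07,0.574,0],[0,0,0]],
    [[0.07,0.574,0],[0,0,0]],
    [[0,0,0],[0,0,0]],
    [[0,0,0],[0,0,0]]
  ]
}}

```text
time_s: 14.0
position: [0.4419, -0.3159, 0.2412]
tool_rot: [[0.845, -0.535, -0.001], [-0.535, -0.845, 0.002], [-0.002, -0.001, -1.0]]
ft_force: [0.2, 0.3, 0.6]
grip_width: -0.0
gripper_force: 0.0
```

```bash
python3 - <<'E'
from m import *
s,im=wrist(); save(im,"w5.png"); P=pts(im); print(s["position"],s["ft_force"],s["q"])
for b in blob(P,im["frame"],(45,120,60),(85,255,255),(0,0,640,480)): print(*b)
E
```

```text
[ 0.44188175 -0.31586037  0.24117994] [0.19610778 0.25503545 0.63458108] [-4.80562721e+01  2.14776918e+01  7.60766811e+01  1.22920740e-02
  8.25828421e+01  7.42728327e+01]
1038 [319.7 213.8] [ 0.4427 -0.3184  0.0621] 0.3669
989 [255.2 325.9] [ 0.3769 -0.2033  0.0324] 0.3669
```

View pics/w5.png

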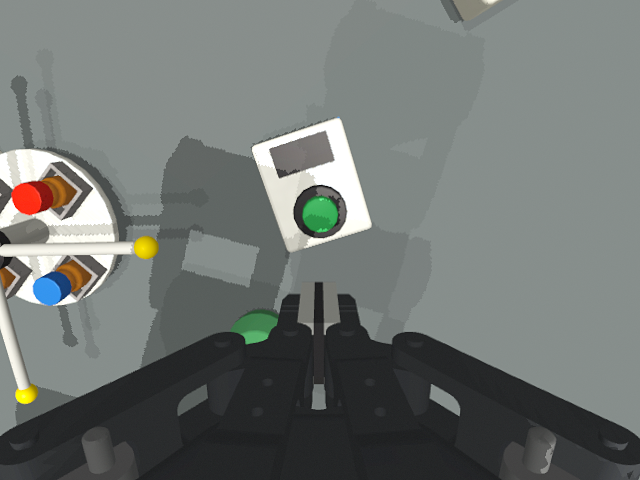

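{"name": "move_arm", "arguments": {
  "motion": [
    [[0.04,0.034,0.5],[0,0,0]],
    [[0,0,0.5],[0,0,0]],
    [[0,0,0.5],[0,0,0]],
    [[0,0,0.5],[0,0,0]],
    [[0,0,0.5],[0,0,0]],
    [[0,0,0.5],[0,0,0]],
    [[0,0,0.1],[0,0,0]],
    [[0,0,0.1],[0,0,0]],
    [[0,0,0],[0,0,0]],
    [[0,0,0],[0,0,0]]
  ]
}}

```text
time_s: 15.05
position: [0.4435, -0.3186, 0.0833]
tool_rot: [[0.846, -0.533, 0.001], [-0.533, -0.846, -0.001], [0.002, 0.0, -1.0]]
ft_force: [0.4, -0.3, 0.5]
grip_width: -0.0001
gripper_force: 0.0
```

{"name": "move_arm", "arguments": {
  "motion": [
    [[0,0,0.05],[0,0,0]],
    [[0,0,0.05],[0,0,0]],
    [[0,0,0],[0,0,0]],
    [[0,0,0],[0,0,0]]
  ]
}}

```text
time_s: 15.45
position: [0.4433, -0.3187, 0.0776]
tool_rot: [[0.846, -0.534, 0.001], [-0.534, -0.846, -0.001], [0.001, 0.0, -1.0]]
ft_force: [0.7, 0.2, 1.5]
grip_width: 0.0002
gripper_force: 0.8
```

{"name": "move_arm", "arguments": {
  "motion": [
    [[0,0,0.04],[0,0,0]],
    [[0,0,0.03],[0,0,0]],
    [[0,0,0],[0,0,0]],
    [[0,0,0],[0,0,0]]
  ]
}}

```text
time_s: 15.85
position: [0.4433, -0.3187, 0.074]
tool_rot: [[0.846, -0.534, 0.0], [-0.534, -0.846, -0.0], [0.001, 0.0, -1.0]]
ft_force: [0.6, -0.4, 3.0]
grip_width: -0.0002
gripper_force: 1.7
```

{"name": "move_arm", "arguments": {
  "motion": [
    [[0,0,0.03],[0,0,0]],
    [[0,0,0],[0,0,0]],
    [[0,0,0],[0,0,0]]
  ]
}}

```text
time_s: 16.15
position: [0.4433, -0.3187, 0.073]
tool_rot: [[0.846, -0.534, 0.001], [-0.534, -0.846, -0.001], [0.001, 0.0, -1.0]]
ft_force: [-0.4, 1.1, 9.1]
grip_width: 0.0
gripper_force: 4.4
```

{"name": "move_arm", "arguments": {
  "motion": [
    [[0,0,-0.1],[0,0,0]],
    [[0,0,-0.2],[0,0,0]],
    [[0,0,-0.5],[0,0,0]],
    [[0,0,-0.5],[0,0,0]],
    [[0,0,-0.5],[0,0,0]],
    [[0,0,-0.5],[0,0,0]],
    [[0,0,0],[0,0,0]],
    [[0,0,0],[0,0,0]]
  ]
}}

```text
time_s: 16.95
position: [0.4428, -0.3181, 0.1873]
tool_rot: [[0.846, -0.534, -0.0], [-0.534, -0.846, 0.0], [-0.001, -0.0, -1.0]]
ft_force: [-0.7, 0.1, -0.7]
grip_width: -0.0002
gripper_force: 0.0
```

```bash
python3 c.py; python3 - <<'E'
from m import *
s,im=wrist(); P=pts(im)
for b in blob(P,im["frame"],(45,120,60),(85,255,255),(0,0,640,480)): print(*b)
im=viewer.get_image("side"); save(im,"s2.png")
E
```

```text
16.95 [ 0.44278169 -0.31814665  0.18731735] [-0.65928875  0.12193748 -0.69606914] 74.11900553640434
yel 46 [395.4 151.7] [ 0.6845 -0.1512  0.0976] r 0.137 az -31.3
yel 51 [308.1 175.3] [0.6374 0.0358 0.0975] r 0.135 az 58.9
yel 54 [420.9 238.2] [ 0.498  -0.196   0.0968] r 0.135 az -121.0
yel 57 [332.7 262.6] [ 0.4514 -0.0113  0.0972] r 0.135 az 149.4
grn 113 [356.5 183.5] [ 0.62   -0.0672  0.0841] r 0.054 az 13.8
blu 183 [350.8 150.6] [ 0.699  -0.059   0.0542] r 0.133 az 9.1
blu 217 [340.1 154. ] [ 0.6927 -0.035   0.0533] r 0.133 az 19.8
blu 106 [370.8 232.5] [ 0.5144 -0.0935  0.084 ] r 0.055 az -165.9
red 98 [388.4 201.3] [ 0.5804 -0.1324  0.0837] r 0.054 az -76.2
tool p in tool frame [0.02401893 0.26704425] x az -32.25794758120127
1504 [317.8 232.6] [ 0.4429 -0.3186  0.062 ] 0.3123
22 [250.5 339.4] [ 0.3789 -0.2065  0.005 ] 0.0144
```

View pics/s2.png

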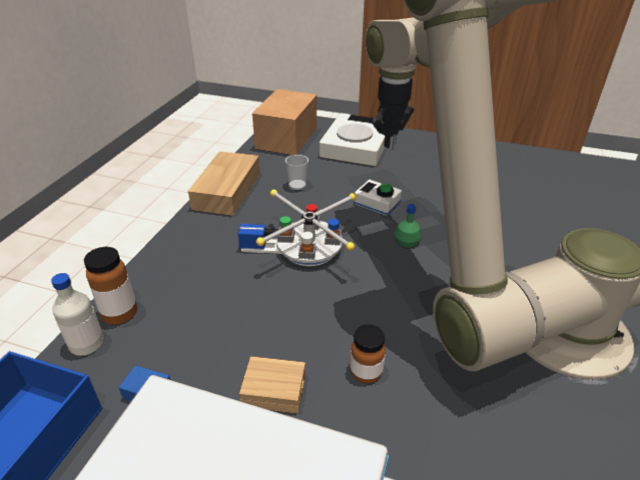

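```bash
python3 -c "
from rig import env
print(env.close_job())"
```

```text
the job is handed in; nothing more can be done
None
```

I turned the carousel until the green-capped vial was in front of the probe, within about 0.5° by the camera measurements. I then pressed the start button to its stop and it came back up. The job was handed in at about 17 s, with nothing else on the bench touched; no verdict came back.

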